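# Index the photo turntable at the donations table

### The arm

A 7-joint arm with a two-finger parallel gripper is mounted at the origin on the work surface. World frame = base frame: x ahead of the robot, y to its left, z up, the work surface at z = 0. Lengths are in mm, angles in rad, forces in N, time in s.
With the tool pointing down it reaches from about 400 to 850 mm from the base axis. Payload 10.4 kg.
Tool frame: the origin (TCP) lies midway between the tips of the shut fingers; the grasp point (between the pads) lies 19 mm behind it; z points along the fingers, y is the line along which they close (so a half turn about z gives the same grasp; the last joint's range is limited). The gripper opens to 85 mm and grips with 20 to 120 N. Pads are 22 mm wide; open, the fingers measure 114 mm over their backs; the gripper's body (76 mm by 85 mm) begins 54 mm behind the grasp point. The pads swing forward as they close: fully open they stand 13 mm farther back than shut.
Start: joints at [-1.251, 0.332, -0.065, 1.46, 0.022, 1.35, -0.088], TCP at [210.066, 588.662, 231.338] pointing down, gripper open.
Joint ranges: [-2.6, 2.6], [-0.5, 2.12], [-1.47, 1.34], [0.16, 2.42], [-1.27, 4.41], [0.06, 2.06], [-2.6, 2.6]. Speed limits (rad/s): [2.22, 2.22, 2.79, 2.79, 3.14, 3.14, 3.14].

### API

Orientations are given as a 3x3 rotation matrix whose columns are the frame's x, y, z axes.
In Python, from cell import ctrl, imaging gives the robot as it stands. The module is installed in compiled form; this text tells all that it offers.
- The arm moves only by the shell command python3 -m creep 'ROWS' [FORCE]. ROWS is JSON, a list of rows, each a list of 5 numbers: the closure, from -1 (fully open) to 1 (shut), then the shift along the world's x, y, z in mm, then the turn about the world's z in degrees. In form: [[grip, x, y, z, yaw], ...]. A call has 1 to 5 rows; each row is the pose to reach, as a shift and turn from the pose commanded when the call began; what a row does not reach only later rows make up. A row lasts 1/10 s, in which the tool goes at most 50 mm and 8.59 degrees, less where a joint would pass 70% of its speed; a pose out of reach is approached as far as the arm can. A call with a gripper value outside its range is refused whole. The fingers move at their own pace and stop on an object; FORCE is the grip in N (left out, the last holds). Time passes only in rows, so rows that repeat a pose let the fingers close. It gives the time, the measured TCP pose, the force, the opening and the grip force at its end, in the units of the state.
- ctrl.get_obs(): the state, without advancing time (a new reading comes with each control period).
- imaging.grab_frame(name): name is "side" or "top"; returns (picture, depth): 420x560x3 uint8, blue, green, red; 420x560 float32, mm along the optical axis (not along the pixel's ray), 0 where there is no reading.
- imaging.get_calibration(name): a dict with "fx", "fy", "cx", "cy" (pixels), "R" (3x3) and "t" (3): a world point X has camera coordinates R X + t. Camera axes: x right, y down, z forward; pixel columns grow to the right and rows downward; lengths in mm; the calibration is good to about 2 mm. A picture is of the moment at which its call begins. get_calibration takes no time and is no camera call.
- ctrl.sign_off(): hands the job in; it is judged then, once.
Trained networks look in the newest picture that a camera, given by its name, has taken for a name from the list of things; names that differ only in an ending like _2 or _b are one class to them, and where a whole thing is asked for, a point or a joint stands for the part that bears it (a point fixed in the world has none). Each returns a list of dicts, best first, with "score" (0 to 1); they miss things now and then, are a little off and sometimes report something else, mostly with a low value. They report only what shows in the picture. A call takes as long as a camera call.
- imaging.silhouettes(name, camera): "mask" (420x560 bool, what is visible of it) and "centre" ([column, row] in pixels, amid what is visible of it).
The state is a dict: "time": time; "joint_positions": joint angles; "joint_vel": joint speeds; "joint_efforts": joint torques, N m; "tcp_pos": TCP position; "orientation": TCP orientation; "contact_force": force on the tool from outside, world axes, zero at the start; "ft_torque": the same for the moment, N m; "gripper_width": finger opening in mm; "gripper_force": force on a finger pad.
Only numpy, scipy, OpenCV 4.12 (cv2) and the standard library are available. Lean on these libraries where they do the work, as an engineer would, in place of code of your own. Each camera call takes 0.05 s, during which the arm holds its last target. There are 200 camera calls.

### The job

On the charity shop's sorting table, the larger of the two photo turntables must be set for the next listing picture. Turn its white wheel by the upright grip in the middle until the brass pointer on its rim lines up with the upright steel post standing at the far side of its base, then let go. Leave the smaller turntable as it is.

Things in the scene. Friction and masses are not known exactly. Their poses are not given: they have to be found in the camera images.
- large_grip (a point): LARGER turntable: fixed pale wood base 228 mm across, white wheel 188 mm across, wheel top 36 mm above table. This point: middle (61 mm up, on the vertical turning axis) of the dark upright wooden grip, 80 long (x) x 16 thick (y) x 50 mm tall, top 86 mm up. x axis towards the brass pointer, z up. Wheel turns far either way on light friction (0.06 N m) and stays where left.
- large_pointer (a point): Outer tip of the larger wheel's brass pointer: a flat finger 36 mm long, 9 mm wide, sticking 6 mm out over the rim in line with the grip's length. Tip 100 mm from the turning axis, 38 mm above the table; axes as the grip's. At the start it stands 35 to 75 degrees counter-clockwise (seen from above) of the post.
- large_index (a point): Tip of the larger turntable's dark steel post, 100 mm from the turning axis, 59 mm above the table. Post 10 mm wide, 65 mm tall, fixed on the base's edge away from the robot (up to 25 degrees left or right of straight away), with a short beak towards the wheel; the pointer passes freely under the beak. x axis outward from the axis through the post.
- small_pointer (a point): Outer tip of the brass pointer of the SMALLER turntable (not to be turned): same design, base 152 mm, wheel 112 mm across, grip top 72 mm up, post 55 mm tall. Tip 62 mm from its own turning axis, 38 mm above the table; x axis from its axis to the pointer. The turntables stand side by side, left and right, either way round, axes at least 280 mm apart.

How it is judged:
By the outcome, as a careful person would: the job done as asked, in the order asked, and still so for the second after the job is handed in, with the robot touching nothing.
It also fails if it takes over 32 s, if anything falls off the work surface, if the arm or the gripper's body presses on something with over 40 N, if the wrist force passes 120 N, or if a joint passes its speed limit or range.

## Working session

There is one attempt and no reset: what is moved stays moved. The work goes in short steps, Python scripts to look and compute and a shell command to move; the robot and the scene stay as the last step left them, time stands still between calls to the robot, and variables do not carry over. Pictures are saved under pics/ and viewed, at most 10 in all, crops included, and the job is handed in when it is done.

```bash
mkdir -p pics; cat > h.py <<'E'
import numpy as np, cv2
from cell import ctrl, imaging
def px2w(cam,u,v,z):
    """pixel -> world point on plane height z"""
    c=imaging.get_calibration(cam);R=np.array(c["R"]);t=np.array(c["t"])
    d=R.T@np.array([(u-c["cx"])/c["fx"],(v-c["cy"])/c["fy"],1]);o=-R.T@t
    return o+d*(z-o[2])/d[2]
def cloud(cam,depth):
    c=imaging.get_calibration(cam);R=np.array(c["R"]);t=np.array(c["t"])
    v,u=np.indices(depth.shape)
    P=np.stack([(u-c["cx"])/c["fx"]*depth,(v-c["cy"])/c["fy"]*depth,depth],-1)
    return (P-t)@R
E
python3 - <<'E'
from h import *
for n in("top","side"):
    im,d=imaging.grab_frame(n); cv2.imwrite(f"pics/{n}0.png",im); np.save(f"{n}0.npy",d)
    c=imaging.get_calibration(n); print(n,c["fx"],-np.array(c["R"]).T@c["t"])
    for k in("large_grip","large_pointer","large_index","small_pointer"):
        print(k,[(round(r["score"],2),np.round(r["centre"]),int(r["mask"].sum())) for r in imaging.silhouettes(k,n)][:3])
o=ctrl.get_obs();print(o["time"],o["tcp_pos"],o["orientation"],o["gripper_width"])
E
```

```text
top 511.3043486833856 [435.46901249  -1.25483143 942.38800795]
large_grip [(0.79, array([152., 207.]), 8549)]
large_pointer [(0.76, array([155., 206.]), 8444)]
large_index [(0.87, array([154., 210.]), 12326)]
small_pointer [(0.61, array([374., 228.]), 3102)]
side 416.26449838118975 [272.34574464 407.34931063 474.80564907]
large_grip [(0.92, array([186., 329.]), 14348)]
large_pointer [(0.95, array([183., 328.]), 14407)]
large_index [(0.66, array([187., 341.]), 21098)]
small_pointer [(0.78, array([365., 194.]), 2118)]
0.5 [210.08145316 588.6235269  231.29314022] [[-9.41813821e-01  3.36134982e-01  8.37675112e-06]
 [ 3.36134982e-01  9.41813821e-01 -2.10978087e-05]
 [-1.49810515e-05 -1.70544888e-05 -1.00000000e+00]] 85.56342821595685
```

View pics/top0.png

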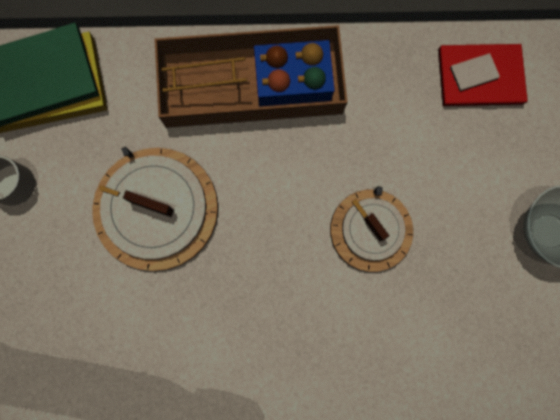

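View pics/side0.png

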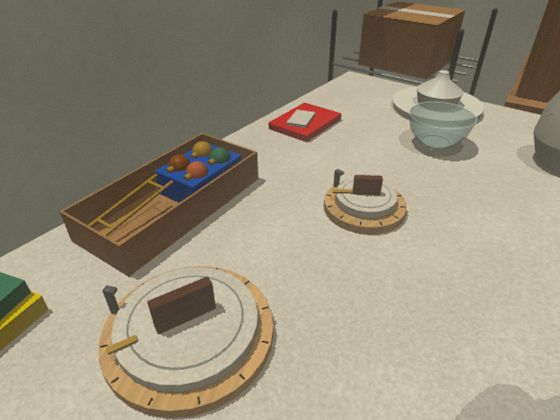

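The top picture shows the large turntable at about (154,208), with its pointer tip near (99,189) and its post near (127,152). The small turntable is at (372,230). The side picture agrees: grip at (183,305), pointer (122,345), post (110,298). Next I'll measure these points.

```bash
python3 - <<'E'
from h import *
im=cv2.imread("pics/top0.png"); d=np.load("top0.npy"); P=cloud("top",d)
imaging.grab_frame("top")
m=imaging.silhouettes("large_grip","top")[0]["mask"].astype(np.uint8)
cs=max(cv2.findContours(m,0,2)[0],key=cv2.contourArea)
e=cv2.fitEllipse(cv2.convexHull(cs)); print("wheel ell",e, px2w("top",*e[0],36))
v,u=np.indices(d.shape); reg=(abs(u-154)<75)&(abs(v-208)<75)
g=reg&(np.hypot(u-150,v-203)<35)&(P[...,2]>75)
q=P[g]; print("grip top",g.sum(),np.median(q,0)); c=q[:,:2].mean(0)
w,V=np.linalg.eigh(np.cov(q[:,:2].T)); a=V[:,1]; print(c,np.degrees(np.arctan2(a[1],a[0])),np.ptp((q[:,:2]-c)@a),np.ptp((q[:,:2]-c)@V[:,0]))
ps=reg&(abs(u-127)<14)&(abs(v-152)<14)&(P[...,2]>45); print("post",P[ps].mean(0),P[ps].max(0),P[ps].min(0),ps.sum())
hsv=cv2.cvtColor(im,cv2.COLOR_BGR2HSV).astype(int); bx=np.s_[183:200,92:126]
print("white centre z36: ", px2w("top",154,208,36), "tip",px2w("top",98,189,38),"post px",px2w("top",127,152,62))
cv2.imwrite("pics/crop.png",cv2.resize(im[140:275,85:225],None,fx=4,fy=4,interpolation=2))
E
```

```text
wheel ell ((152.3855743408203, 207.2527313232422), (103.8548583984375, 107.59463500976562), 73.37507629394531) [580.62885667 206.39465999  36.        ]
grip top 474 [581.46629005 204.55886482  85.62821324]
[578.37212796 200.92524792] 58.38937781691613 294.371090104279 30.4594662457814
post [669.74582186 241.21410729  90.25192366] [685.19372594 256.32968741 942.38800795] [435.46901249  -1.25483143  51.08943811] 65
white centre z36:  [579.20604728 203.50828548  36.        ] tip [615.79106067 303.20546483  38.        ] post px [676.2562521 246.1720223  62.       ]
```

View pics/crop.png

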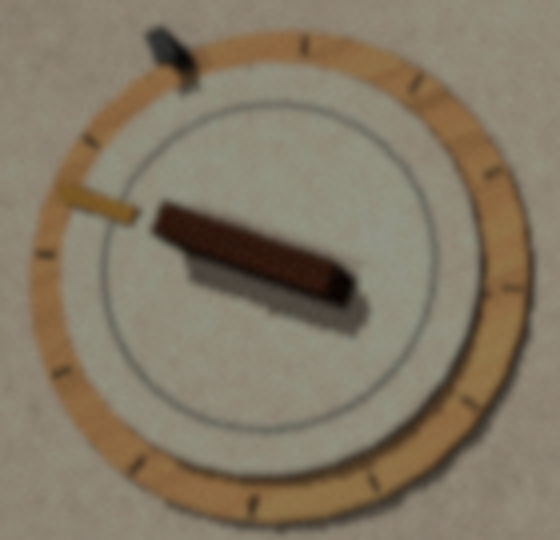

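The crop (×4, offset 85,140) shows the pointer tip at (60,192), the inner end of the post's beak at (187,80), and the wheel centre at (270,268). The zero-depth pixels need filtering out before I refine these.

```bash
python3 - <<'E'
from h import *
im=cv2.imread("pics/top0.png"); d=np.load("top0.npy"); P=cloud("top",d); Z=P[...,2]
v,u=np.indices(d.shape); ok=d>0
g=ok&(np.hypot(u-150,v-203)<35)&(Z>78)&(Z<100)
m=g.astype(np.uint8); r=cv2.minAreaRect(P[g][:,:2].astype(np.float32)); print("grip",g.sum(),r)
hsv=cv2.cvtColor(im,cv2.COLOR_BGR2HSV).astype(int)
C=np.array(r[0]); C2=px2w("top",152.4,207.1,36)[:2]; print("axis",C,C2)
dark=(hsv[...,2]<75)&(np.hypot(u-150,v-203)<35)&(hsv[...,1]>90)
# grip top plane points projected at z=86
q=np.array([px2w("top",a,b,86)[:2] for a,b in zip(u[g],v[g])]); print("grip top proj",q.mean(0)); w,V=np.linalg.eigh(np.cov(q.T)); print(np.degrees(np.arctan2(*V[::-1,1])))
rel=lambda p,c:(np.round(np.hypot(*(p[:2]-c)),1),np.round(np.degrees(np.arctan2(p[1]-c[1],p[0]-c[0])),1))
tip=px2w("top",85+60/4,140+192/4,38); inn=px2w("top",85+135/4,140+215/4,38)
for c in(C,C2):print("tip",rel(tip,c),"inner",rel(inn,c))
print("pointer dir",np.degrees(np.arctan2(*(tip-inn)[1::-1])),np.linalg.norm(tip-inn))
ps=ok&(abs(u-127)<14)&(abs(v-152)<14)&(Z>45)&(Z<80)
for p in sorted(P[ps].tolist()): 
    for c in(C2,): print(np.round(p),rel(np.array(p),c))
# side view check
i2=cv2.imread("pics/side0.png"); cv2.imwrite("pics/scrop.png",cv2.resize(i2[260:410,90:290],None,fx=4,fy=4,interpolation=2))
E
```

```text
grip 457 ((582.633056640625, 206.75604248046875), (79.64788818359375, 16.235614776611328), 68.99481964111328)
axis [582.63305664 206.75604248] [580.90444869 206.37222517]
grip top proj [581.82840237 205.75420616]
69.00513081629194
tip (np.float64(99.3), np.float64(69.4)) inner (np.float64(63.9), np.float64(68.3))
tip (np.float64(100.3), np.float64(68.6)) inner (np.float64(64.9), np.float64(67.0))
pointer dir 71.4390186674435 35.4503919692609
[668. 251.  64.] (np.float64(98.1), np.float64(26.8))
[669. 249.  63.] (np.float64(97.7), np.float64(26.0))
[670. 248.  60.] (np.float64(98.1), np.float64(25.3))
[670. 247.  64.] (np.float64(98.4), np.float64(24.6))
[670. 251.  64.] (np.float64(99.9), np.float64(26.4))
[671. 244.  63.] (np.float64(97.2), np.float64(22.8))
[671. 246.  63.] (np.float64(98.0), np.float64(23.8))
[671. 249.  63.] (np.float64(99.5), np.float64(25.6))
[672. 249.  66.] (np.float64(100.2), np.float64(24.9))
[672. 245.  65.] (np.float64(99.0), np.float64(23.2))
[672. 242.  64.] (np.float64(97.7), np.float64(21.4))
[672. 244.  64.] (np.float64(98.5), np.float64(22.3))
[672.
[... 2099 characters left out ...]
.] (np.float64(108.9), np.float64(22.4))
[682. 246.  62.] (np.float64(108.4), np.float64(21.6))
[682. 247.  66.] (np.float64(109.2), np.float64(21.7))
[682. 249.  66.] (np.float64(110.0), np.float64(22.6))
[683. 252.  66.] (np.float64(111.6), np.float64(24.3))
[683. 256.  64.] (np.float64(113.8), np.float64(26.0))
[683. 255.  63.] (np.float64(113.2), np.float64(25.2))
[684. 251.  62.] (np.float64(112.1), np.float64(23.7))
[684. 249.  66.] (np.float64(111.9), np.float64(22.3))
[685. 247.  58.] (np.float64(111.5), np.float64(21.6))
[685. 248.  51.] (np.float64(111.7), np.float64(21.6))
[685. 251.  65.] (np.float64(113.0), np.float64(23.2))
[685. 248.  63.] (np.float64(112.3), np.float64(21.7))
```

View pics/scrop.png

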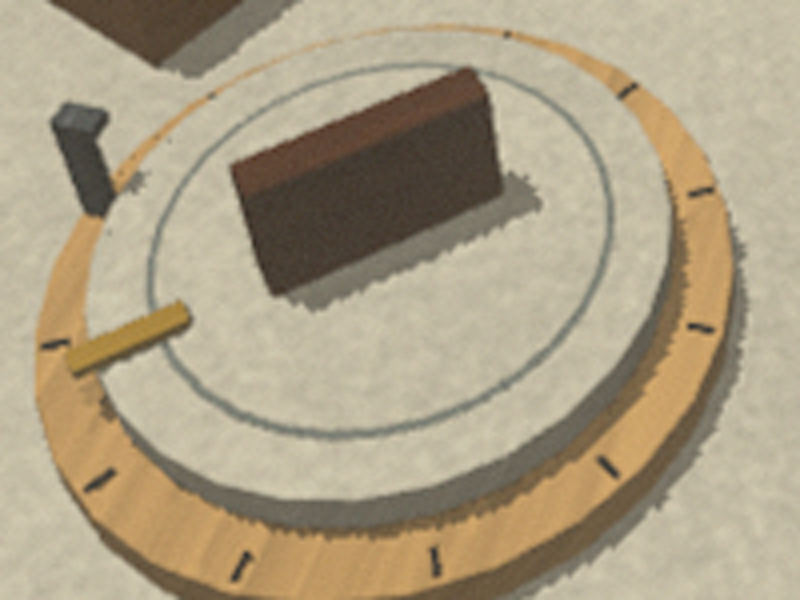

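Measured: axis ≈ (582, 206), grip and pointer at 69°, and post at about 24°, so the wheel must turn about −45°. The tool's closing axis is at 70.35°. It must be at −21° to grasp, so the yaw is −91.4°.

```bash
python3 -m creep '[[-1,31,-32,0,-7.6],[-1,62,-64,0,-15.2],[-1,93,-96,0,-22.8],[-1,124,-128,0,-30.4],[-1,155,-160,0,-38]]' 40 && python3 -m creep '[[-1,31,-32,0,-7.6],[-1,62,-64,0,-15.2],[-1,93,-96,0,-22.8],[-1,124,-128,0,-30.4],[-1,155,-160,0,-38]]' && python3 -m creep '[[-1,31,-31,0,-7.6],[-1,62,-62,0,-15.4],[-1,62,-62,0,-15.4],[-1,62,-62,0,-15.4]]'; python3 - <<'E'
from h import *
o=ctrl.get_obs();R=o["orientation"];print(o["tcp_pos"],np.degrees(np.arctan2(R[1][1],R[0][1])),o["joint_positions"])
E
```

```text
time: 1.1
tcp_pos: [366.1, 427.3, 231.6]
orientation: [[-0.531, 0.848, 0.0], [0.848, 0.531, 0.001], [0.0, 0.001, -1.0]]
contact_force: [1.0, -0.1, -1.0]
gripper_width: 85.5
gripper_force: 0.0
time: 1.6
tcp_pos: [521.1, 267.3, 231.7]
orientation: [[0.104, 0.995, 0.001], [0.995, -0.104, 0.0], [0.001, 0.001, -1.0]]
contact_force: [0.8, 0.6, -0.1]
gripper_width: 85.4
gripper_force: 0.0
time: 2.0
tcp_pos: [582.5, 205.7, 231.1]
orientation: [[0.361, 0.933, -0.0], [0.933, -0.361, -0.0], [-0.0, 0.0, -1.0]]
contact_force: [-0.2, 0.3, -0.8]
gripper_width: 85.4
gripper_force: 0.0
[582.54013629 205.7064814  231.1412761 ] -21.132542771115475 [-0.74481831  0.3266855   0.4214041   1.50337494 -0.13487468  1.34057618
 -0.6811819 ]
```

```bash
python3 -m creep '[[-1,0,0,-45,0],[-1,0,0,-90,0],[-1,0,0,-130,0],[-1,0,0,-160,0],[-1,0,0,-182,0]]' && python3 -m creep '[[-0.3,0,0,0,0],[0.2,0,0,0,0],[0.5,0,0,0,0],[1,0,0,0,0],[1,0,0,0,0]]' 40 && python3 -m creep '[[1,0,0,0,0],[1,0,0,0,0],[1,0,0,0,0]]'
```

```text
time: 2.5
tcp_pos: [580.0, 208.3, 47.0]
orientation: [[0.356, 0.935, -0.003], [0.935, -0.356, -0.0], [-0.001, -0.002, -1.0]]
contact_force: [0.8, -0.2, -0.5]
gripper_width: 85.5
gripper_force: 0.0
time: 3.0
tcp_pos: [583.7, 206.7, 50.8]
orientation: [[0.359, 0.933, 0.004], [0.933, -0.359, 0.001], [0.002, 0.003, -1.0]]
contact_force: [-7.2, 3.2, 5.4]
gripper_width: 15.4
gripper_force: 45.4
time: 3.3
tcp_pos: [583.6, 206.8, 50.8]
orientation: [[0.359, 0.933, 0.003], [0.933, -0.359, 0.001], [0.002, 0.003, -1.0]]
contact_force: [4.8, -0.5, 5.8]
gripper_width: 15.3
gripper_force: 45.6
```

```bash
python3 -m creep '[[1,0,0,0,-4],[1,0,0,0,-9],[1,0,0,0,-14],[1,0,0,0,-19],[1,0,0,0,-24]]' && python3 -m creep '[[1,0,0,0,-5],[1,0,0,0,-10],[1,0,0,0,-15],[1,0,0,0,-19],[1,0,0,0,-21]]' && python3 -m creep '[[1,0,0,0,0],[1,0,0,0,0],[1,0,0,0,0]]'; python3 - <<'E'
from h import *
for n in("top","side"):
    im,d=imaging.grab_frame(n); cv2.imwrite(f"pics/{n}1.png",im); np.save(f"{n}1.npy",d)
s=cv2.imread("pics/side1.png")[240:420,70:300];t=cv2.imread("pics/top1.png")[120:300,60:250]
cv2.imwrite("pics/c1.png",np.hstack([cv2.resize(s,(430,337),interpolation=2),cv2.resize(t,(356,337),interpolation=2)]))
o=ctrl.get_obs();R=o["orientation"];print(np.degrees(np.arctan2(R[1][1],R[0][1])),o["joint_positions"])
E
```

```text
time: 3.8
tcp_pos: [583.4, 206.9, 50.8]
orientation: [[0.71, 0.704, 0.003], [0.704, -0.71, 0.001], [0.003, 0.001, -1.0]]
contact_force: [3.0, -0.5, 6.5]
gripper_width: 15.4
gripper_force: 45.8
time: 4.3
tcp_pos: [583.3, 207.1, 50.8]
orientation: [[0.915, 0.404, 0.003], [0.404, -0.915, 0.001], [0.003, 0.0, -1.0]]
contact_force: [3.0, -0.3, 8.7]
gripper_width: 15.8
gripper_force: 46.0
time: 4.6
tcp_pos: [583.3, 207.1, 50.8]
orientation: [[0.914, 0.406, 0.003], [0.406, -0.914, 0.001], [0.003, -0.0, -1.0]]
contact_force: [1.8, 0.0, 7.7]
gripper_width: 15.4
gripper_force: 45.9
-66.0552517211261 [-0.8342123   0.52068268  0.54088965  1.69346163 -0.30773393  1.0099418
 -1.3400939 ]
```

View pics/c1.png

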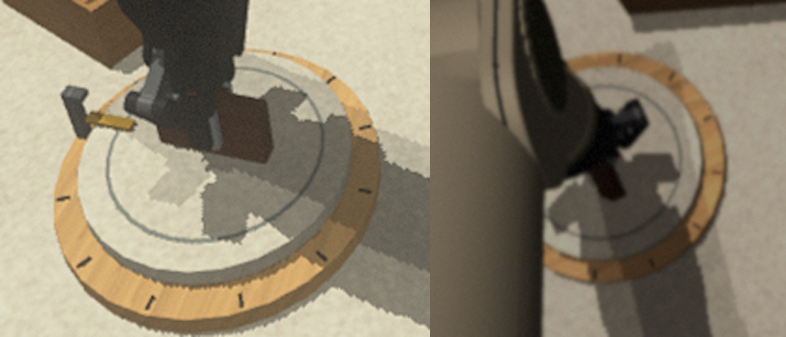

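The wheel turned with the grip, and the side picture shows the pointer reaching the post at about (85,120). I'll release, rise, back off clear of the top view, and check.

```bash
python3 -m creep '[[0.6,0,0,0,0],[0,0,0,0,0],[-1,0,0,0,0],[-1,0,0,0,0],[-1,0,0,0,0]]' && python3 -m creep '[[-1,0,0,20,0],[-1,0,0,60,0],[-1,0,0,105,0],[-1,0,0,150,0],[-1,0,0,180,0]]' && python3 -m creep '[[-1,-40,30,0,0],[-1,-80,60,0,0],[-1,-120,90,0,0],[-1,-160,120,0,0],[-1,-200,150,0,0]]' && python3 -m creep '[[-1,-40,40,0,8],[-1,-80,80,0,16],[-1,-120,120,0,24],[-1,-150,160,0,32],[-1,-150,200,0,40]]' ; python3 - <<'E'
from h import *
for n in("top","side"):
    im,d=imaging.grab_frame(n); cv2.imwrite(f"pics/{n}2.png",im); np.save(f"{n}2.npy",d)
s=cv2.imread("pics/side2.png")[260:400,80:260];t=cv2.imread("pics/top2.png")[130:280,75:235]
cv2.imwrite("pics/c2.png",np.hstack([cv2.resize(s,(400,311),interpolation=2),cv2.resize(t,(332,311),interpolation=2)]))
im=cv2.imread("pics/top2.png");d=np.load("top2.npy");P=cloud("top",d);Z=P[...,2];v,u=np.indices(d.shape);ok=d>0
g=ok&(np.hypot(u-150,v-203)<35)&(Z>78)&(Z<100)
print("grip",g.sum(),cv2.minAreaRect(P[g][:,:2].astype(np.float32)))
C=np.array([582.3,206.4])
ps=ok&(abs(u-127)<16)&(abs(v-152)<16)&(Z>58)&(Z<80);q=P[ps][:,:2]-C;print("post",ps.sum(),np.degrees(np.arctan2(q[:,1].mean(),q[:,0].mean())),cv2.minAreaRect(q.astype(np.float32)))
E
```

```text
time: 5.2
tcp_pos: [581.8, 206.6, 49.1]
orientation: [[0.914, 0.406, -0.0], [0.406, -0.914, -0.0], [-0.0, 0.0, -1.0]]
contact_force: [-0.3, 0.5, -0.5]
gripper_width: 74.2
gripper_force: 0.0
time: 5.7
tcp_pos: [582.7, 206.6, 232.8]
orientation: [[0.914, 0.406, 0.003], [0.406, -0.914, 0.001], [0.003, -0.0, -1.0]]
contact_force: [0.5, 0.1, -1.3]
gripper_width: 85.6
gripper_force: 0.0
time: 6.2
tcp_pos: [380.2, 357.5, 229.5]
orientation: [[0.914, 0.406, 0.0], [0.406, -0.914, 0.0], [0.0, -0.0, -1.0]]
contact_force: [0.3, 0.8, 0.6]
gripper_width: 85.3
gripper_force: 0.0
time: 6.7
tcp_pos: [229.7, 551.8, 230.0]
orientation: [[0.431, 0.902, -0.002], [0.902, -0.431, 0.001], [0.0, -0.002, -1.0]]
contact_force: [-0.1, 0.6, 1.4]
gripper_width: 85.6
gripper_force: 0.0
grip 471 ((582.7706298828125, 207.12020874023438), (81.5383529663086, 16.47467803955078), 23.75594139099121)
post 59 24.276073217337675 ((95.3671646118164, 43.210960388183594), (17.062225341796875, 9.94555950164795), 23.27052879333496)
```

View pics/c2.png

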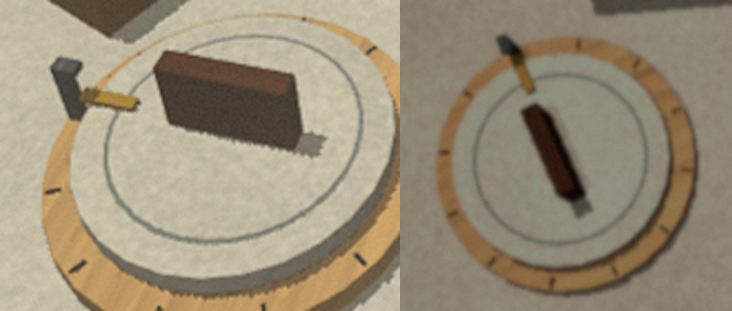

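The picture shows the pointer right under the post's beak, with tip and post together at about (510,50) in the top crop. The grip measures 23.8° and the post 24.1–24.3°, so they agree within half a degree. The arm is clear.

```bash
python3 -c "
from cell import ctrl
print(ctrl.sign_off())"
```

```text
the job is handed in; nothing more can be done
None
```

I turned the larger turntable's pointer about 45° clockwise onto its post (measured within about 0.5°), let go, backed the arm clear without going near the smaller turntable, and handed the job in at about 7 s of the 32 s limit.

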